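# Put the drill batteries on charge

### The arm

A 6-joint arm with a two-finger parallel gripper is mounted at the origin on the work surface. World frame = base frame: x ahead of the robot, y to its left, z up, the work surface at z = 0. Lengths are in m, angles in degrees, forces in N, time in s.
With the tool pointing down it reaches from about 0.375 to 0.9 m from the base axis. Payload 3.1 kg.
Tool frame: the origin (TCP) lies midway between the tips of the shut fingers; the grasp point (between the pads) lies bot.hold_point_z behind it (bot.hold_point_z is the distance from the TCP to the grasp point, in m); z points along the fingers, y is the direction in which the jaws open and shut (so a half turn about z gives the same grasp; the last joint's range is limited). The gripper opens to 87 mm and grips with 3 to 60 N. Pads are 19 mm wide; open, the fingers measure 117 mm over their backs; the gripper's body (75 mm by 190 mm) begins 51 mm behind the grasp point.
Start: joints at [65.346, 30.224, 82.088, -0, 67.689, -10.227], TCP at [0.156, 0.605, 0.223] pointing down, gripper open.
Joint ranges: [-176.69, 176.69], [-43.24, 126.21], [12.49, 139.97], [-82, 262], [0, 151.66], [-163.58, 163.58]. Speed limits (degrees/s): [159.86, 159.86, 180, 180, 180, 180].

### API

Orientations are given as a 3x3 rotation matrix whose columns are the frame's x, y, z axes.
In Python, from rig import bot, vision gives the robot as it stands.
- The arm moves only by the shell command python3 -m inch 'ROWS'. ROWS is JSON, a list of rows, each a list of 5 numbers: the finger opening in mm, from 0 to 87, then the shift along the tool's x, y, z in mm, then the turn about the tool's z in rad. In form: [[hand, dx, dy, dz, roll], ...]. A call has 1 to 8 rows; each row is the pose to reach, as a shift and turn from the pose measured when the call began, along the tool's axes at that moment; what a row does not reach only later rows make up. A row lasts 1/10 s, in which the tool goes at most 50 mm and 8.59 degrees, less where a joint would pass 70% of its speed; a pose out of reach is approached as far as the arm can. A call with a gripper value outside its range is refused whole. The fingers move at their own pace and stop on an object; the grip force is fixed at half the most. Time passes only in rows, so rows that repeat a pose let the fingers close. It gives the time, the measured TCP pose, the force and the opening at its end, in the units of the state.
- bot.read_state(): the state, without advancing time (a new reading comes with each control period).
- vision.capture(name): name is "side" or "top" or "wrist"; returns (picture, depth): 400x640x3 uint8, red, green, blue; 400x640 float32, m along the optical axis (not along the pixel's ray), 0 where there is no reading.
- vision.camera_model(name): a dict with "intrinsics" (3x3 intrinsics, pixels), "camera_from_world" (4x4, takes a point from world to camera coordinates). Camera axes: x right, y down, z forward; pixel columns grow to the right and rows downward; lengths in m; the calibration is good to about 2 mm. The wrist camera is an equidistant fisheye: a pixel r from the principal point sees the ray r / f radians off the axis. A picture is of the moment at which its call begins: read the wrist's pose just before it. camera_model takes no time and is no camera call; for the wrist camera it gives the pose at the moment of the call.
- bot.hand_in(): hands the job in, once; it reports no verdict.
The state is a dict: "time_s": time; "joint_positions": joint angles; "qvel": joint speeds; "tau": joint torques, N m; "position": TCP position; "tcp_rot": TCP orientation; "force": force on the tool from outside, world axes, zero at the start; "moment": the same for the moment, N m; "opening": opening from 0.0 (shut) to 1.0 (fully open).
Only numpy, scipy, OpenCV 4.12 (cv2) and the standard library are available. Lean on these libraries where they do the work, as an engineer would, in place of code of your own. Each camera call takes 0.05 s, during which the arm holds its last target. There are 200 camera calls.

### The job

Put every slim battery pack on charge: open the clamp of a pocket in the charging station (any pocket, one pack in each), set the pack upright in it and swing that pocket's clamp right down so that the pack is driven fully home. Only when all packs are clamped, push the switch lever down flat in its niche, and after that slide the hatch over it until it closes against the frame. Leave the other things on the bench alone.

Things in the scene. Friction and masses are not known exactly. Their poses are not given: they have to be found in the camera images.
- pack0: a slim drill battery pack: plain upright block, 56 (own x) x 40 (own y) x 62 mm tall, black lower half and grey upper half with black side grips, about 0.22 kg; origin at the centre of its underside, z up; either way round fits. All packs are alike; only two or three are present (None = absent, or in the fingers)
- pack1: a slim drill battery pack: plain upright block, 56 (own x) x 40 (own y) x 62 mm tall, black lower half and grey upper half with black side grips, about 0.22 kg; origin at the centre of its underside, z up; either way round fits. All packs are alike; only two or three are present (None = absent, or in the fingers)
- pack2: a slim drill battery pack: plain upright block, 56 (own x) x 40 (own y) x 62 mm tall, black lower half and grey upper half with black side grips, about 0.22 kg; origin at the centre of its underside, z up; either way round fits. All packs are alike; only two or three are present (None = absent, or in the fingers)
- station: the charging station, fixed: a low grey base 165 (own x) x 290 (own y) x 28 mm high with three black open-topped pockets in a row along its own y, 95 mm apart; origin at the underside, below the middle pocket; own x points away from the front, towards the clamp hinges; its base spans own x -77.5 to +87.5
- bay0 (a point): pocket 0: centre of its floor at the height where a pack's underside lies when driven fully home (32 mm above the table); axes as the station's. Pocket opening 62 (x) x 46 (y) mm, walls 5 mm thick, rim 28 mm above this point. A sprung contact plate holds a pack that is only set in 8 mm too high (it takes 5 to 9 N down, the pack's weight alone does not move it)
- clamp0 (a joint): hinge of the steel clamp over pocket 0, rad: 0 = closed flat (its pad has then pushed the pack fully home), 1.9 = open, leaning back clear of the pocket (stop at 2.05); starts shut or ajar. Stiff, no latch: it stays where it is left, even against the plate's spring. Swinging takes about 6 N at the tip, 10 N for the last 0.15 rad on a pack
- clamp0_tip (a point): front end of clamp 0: middle of a black round crossbar 12 mm thick, 44 mm long, 110 mm from the hinge; between them a flat bar 30 mm wide, 8 mm thick. Hinge axis (along station y): 55 mm behind (+x) the pocket's centre and 70 mm above the bay point, on a post 46 mm wide, 51 to 69 mm behind the pocket's centre, its cheeks 112 mm high
- bay1 (a point): pocket 1: centre of its floor at the height where a pack's underside lies when driven fully home (32 mm above the table); axes as the station's. Pocket opening 62 (x) x 46 (y) mm, walls 5 mm thick, rim 28 mm above this point. A sprung contact plate holds a pack that is only set in 8 mm too high (it takes 5 to 9 N down, the pack's weight alone does not move it)
- clamp1 (a joint): hinge of the steel clamp over pocket 1, rad: 0 = closed flat (its pad has then pushed the pack fully home), 1.9 = open, leaning back clear of the pocket (stop at 2.05); starts shut or ajar. Stiff, no latch: it stays where it is left, even against the plate's spring. Swinging takes about 6 N at the tip, 10 N for the last 0.15 rad on a pack
- clamp1_tip (a point): front end of clamp 1: middle of a black round crossbar 12 mm thick, 44 mm long, 110 mm from the hinge; between them a flat bar 30 mm wide, 8 mm thick. Hinge axis (along station y): 55 mm behind (+x) the pocket's centre and 70 mm above the bay point, on a post 46 mm wide, 51 to 69 mm behind the pocket's centre, its cheeks 112 mm high
- bay2 (a point): pocket 2: centre of its floor at the height where a pack's underside lies when driven fully home (32 mm above the table); axes as the station's. Pocket opening 62 (x) x 46 (y) mm, walls 5 mm thick, rim 28 mm above this point. A sprung contact plate holds a pack that is only set in 8 mm too high (it takes 5 to 9 N down, the pack's weight alone does not move it)
- clamp2 (a joint): hinge of the steel clamp over pocket 2, rad: 0 = closed flat (its pad has then pushed the pack fully home), 1.9 = open, leaning back clear of the pocket (stop at 2.05); starts shut or ajar. Stiff, no latch: it stays where it is left, even against the plate's spring. Swinging takes about 6 N at the tip, 10 N for the last 0.15 rad on a pack
- clamp2_tip (a point): front end of clamp 2: middle of a black round crossbar 12 mm thick, 44 mm long, 110 mm from the hinge; between them a flat bar 30 mm wide, 8 mm thick. Hinge axis (along station y): 55 mm behind (+x) the pocket's centre and 70 mm above the bay point, on a post 46 mm wide, 51 to 69 mm behind the pocket's centre, its cheeks 112 mm high
- switchbox: the mains switch box, fixed: grey metal, 110 (own x) x 230 (own y) mm, top at 54 mm; origin at the centre of its underside. In its +y half is an open niche 86 (x) x 98 (y) mm wide and 34 mm deep with the lever inside; the hatch waits over the -y half, in two low side tracks (64 mm high), and closes towards +y against an end frame 66 mm high
- lever (a joint): the small switch lever, rad: 0 = lowered flat inside the niche (on), 1.25 = raised (off); stays where left, about 2 N at the knob
- lever_knob (a point): centre of the lever's black ball knob, 18 mm across, on a rod 55 mm long; the pivot (axis along the box's own y) is at own (36, 51, 35) mm of the box; when lowered it points to the box's own -x and the knob's centre is 35 mm above the table
- hatch (a joint): travel of the sliding hatch, m: 0 = closed against the end frame, covering the niche; up to 0.105 = open; slides with about 2 N towards the box's own +y to close
- hatch_grip (a point): top centre of the black rib on the hatch: 50 mm along the box's x, 14 mm thick along its y, 24 mm tall (top 82 mm above the table); the hatch plate is 98 x 96 x 4 mm, centred under it
- screwjar: glass-like jar of screws, 54 mm across, 65 mm tall; a bystander, not to be disturbed; origin at its underside
- tape: yellow tape measure, a rounded block 50 x 34 x 50 mm; a bystander, not to be disturbed; origin at its underside
- bigpack: large drill battery, 115 x 75 x 64 mm, too big for the pockets; a bystander, not to be disturbed; origin at its underside
- wrench: steel wrench lying flat; a bystander, not to be disturbed; origin near its middle, own x along it
- spraycan: spray can, 60 mm across, 170 mm tall; a bystander, not to be disturbed; origin at its underside
- oilbottle: small bottle, 52 mm across, 130 mm tall; a bystander, not to be disturbed; origin at its underside

How it is judged (in metres and radians):
On the way, in this order (a step that is already met when the one before it is completed fails the run):
1. every pack present is fully home in a pocket with that pocket's clamp down (((x of pack0 in the frame of bay0 between -0.006 and 0.006 m and y of pack0 in the frame of bay0 between -0.006 and 0.006 m and z of pack0 in the frame of bay0 below 0.004 m and angle between pack0's own z axis and vertical below 0.1 rad and value of joint clamp0 below 0.05 rad) or (x of pack0 in the frame of bay1 between -0.006 and 0.006 m and y of pack0 in the frame of bay1 between -0.006 and 0.006 m and z of pack0 in the frame of bay1 below 0.004 m and angle between pack0's own z axis and vertical below 0.1 rad and value of joint clamp1 below 0.05 rad) or (x of pack0 in the frame of bay2 between -0.006 and 0.006 m and y of pack0 in the frame of bay2 between -0.006 and 0.006 m and z of pack0 in the frame of bay2 below 0.004 m and angle between pack0's own z axis and vertical below 0.1 rad and value of joint clamp2 below 0.05 rad)) and ((x of pack1 in the frame of bay0 between -0.006 and 0.006 m and y of pack1 in the frame of bay0 between -0.006 and 0.006 m and z of pack1 in the frame of bay0 below 0.004 m and angle between pack1's own z axis and vertical below 0.1 rad and value of joint clamp0 below 0.05 rad) or (x of pack1 in the frame of bay1 between -0.006 and 0.006 m and y of pack1 in the frame of bay1 between -0.006 and 0.006 m and z of pack1 in the frame of bay1 below 0.004 m and angle between pack1's own z axis and vertical below 0.1 rad and value of joint clamp1 below 0.05 rad) or (x of pack1 in the frame of bay2 between -0.006 and 0.006 m and y of pack1 in the frame of bay2 between -0.006 and 0.006 m and z of pack1 in the frame of bay2 below 0.004 m and angle between pack1's own z axis and vertical below 0.1 rad and value of joint clamp2 below 0.05 rad)) and ((x of pack2 in the frame of bay0 between -0.006 and 0.006 m and y of pack2 in the frame of bay0 between -0.006 and 0.006 m and z of pack2 in the frame of bay0 below 0.004 m and angle between pack2's own z axis and vertical below 0.1 rad and value of joint clamp0 below 0.05 rad) or (x of pack2 in the frame of bay1 between -0.006 and 0.006 m and y of pack2 in the frame of bay1 between -0.006 and 0.006 m and z of pack2 in the frame of bay1 below 0.004 m and angle between pack2's own z axis and vertical below 0.1 rad and value of joint clamp1 below 0.05 rad) or (x of pack2 in the frame of bay2 between -0.006 and 0.006 m and y of pack2 in the frame of bay2 between -0.006 and 0.006 m and z of pack2 in the frame of bay2 below 0.004 m and angle between pack2's own z axis and vertical below 0.1 rad and value of joint clamp2 below 0.05 rad))), for 0.2 s.
2. the lever is lowered flat (value of joint lever below 0.08 rad), for 0.2 s.
3. the hatch is closed against the frame (value of joint hatch below 0.004 m), for 0.2 s.
At the end, for the whole second after the job is handed in: every pack present stands upright in a pocket of its own within 6 mm of its centre and less than 4 mm above fully home, at rest, with that pocket's clamp within 0.05 rad of closed; the lever is within 0.08 rad of flat and the hatch within 4 mm of its frame (all of step 1 and value of joint lever below 0.08 rad and value of joint hatch below 0.004 m and linear speed of each of pack0, pack1, pack2 below 0.02 m/s); the robot touches nothing.
It fails at once if another thing on the bench is disturbed (moved over 5 cm) (distance of any of screwjar, tape, bigpack, wrench, spraycan, oilbottle from where it was at the start of the episode above 0.05 m).
Of pack0, pack1, pack2 only 2 to 3 are there at a start; the rules pass over those that are not, and their reading is None.
At some moment in a run one of pack0, pack1, pack2 may be knocked a few centimetres aside while the robot is not near it.
It also fails if it takes over 210 s, if anything falls off the work surface, if the arm or the gripper's body presses on something with over 40 N, if the wrist force passes 120 N, or if a joint passes its speed limit or range.

## Working session

There is one attempt and no reset: what is moved stays moved. The work goes in short steps, Python scripts to look and compute and a shell command to move; the robot and the scene stay as the last step left them, time stands still between calls to the robot, and variables do not carry over. Pictures are saved under pics/ and viewed, about 12 in all and at most 16, crops included, and the job is handed in when it is done.

```bash
ls; mkdir -p pics; python3 - <<'E'
from rig import bot, vision
import cv2,numpy as np
for n in("top","side"):
    p,d=vision.capture(n); cv2.imwrite(f"pics/{n}0.png",p[:,:,::-1]); np.save(f"pics/{n}0.npy",d)
    m=vision.camera_model(n); print(n,m)
s=bot.read_state(); print(s, bot.hold_point_z)
E
```

```text
pics
top {'intrinsics': array([[468.31915617,   0.        , 315.87750969],
       [  0.        , 468.31915617, 199.26156898],
       [  0.        ,   0.        ,   1.        ]]), 'camera_from_world': array([[ 0.00567942, -0.99996568, -0.00603211, -0.00270239],
       [-0.99544932, -0.00507975, -0.09515696,  0.6003525 ],
       [ 0.09512305,  0.00654509, -0.995444  ,  1.50297624],
       [ 0.        ,  0.        ,  0.        ,  1.        ]])}
side {'intrinsics': array([[397.74952262,   0.        , 320.86209363],
       [  0.        , 397.74952262, 191.39369733],
       [  0.        ,   0.        ,   1.        ]]), 'camera_from_world': array([[-0.98779406, -0.15474836, -0.01777163,  0.5907013 ],
       [-0.10359381,  0.7378579 , -0.6669588 ,  0.13410694],
       [ 0.11632372, -0.65697691, -0.74488263,  1.21726156],
       [ 0.        ,  0.        ,  0.        ,  1.        ]])}
{'time_s': 0.1, 'joint_positions': array([ 6.53450656e+01,  3.02716344e+01,  8.21485817e+01, -1.70662621e-03,
        6.76872268e+01, -1.02254893e+01]), 'qvel': array([-0.10720086, -0.23405016, -0.20600122, -0.12435236, -0.01456657,
        0.04775246]), 'tau': array([-4.92461368e-04, -4.40986741e+01, -1.77149498e+01,  6.34454540e-02,
        5.34638681e-02, -4.93855418e-05]), 'position': array([0.1554305 , 0.60470113, 0.22169354]), 'tcp_rot': array([[-9.68457936e-01,  2.49175946e-01, -7.57212710e-04],
       [ 2.49176909e-01,  9.68456465e-01, -1.71577262e-03],
       [ 3.05798280e-04, -1.85033353e-03, -9.99998241e-01]]), 'force': array([-0.25665687, -0.29519994,  0.21784048]), 'moment': array([ 0.02868033, -0.00488059,  0.01129105]), 'opening': 0.99689877001086} 0.0187
```

View pics/top0.png

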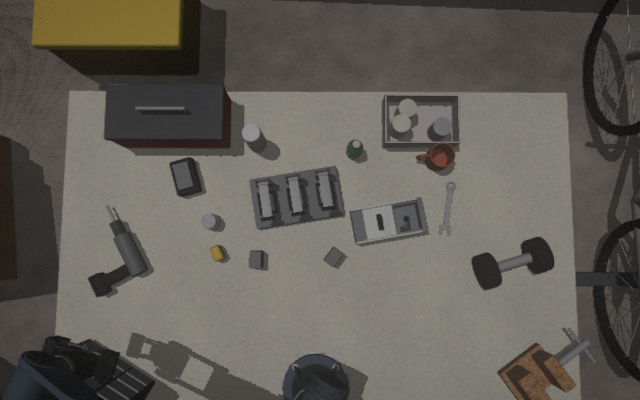

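View pics/side0.png

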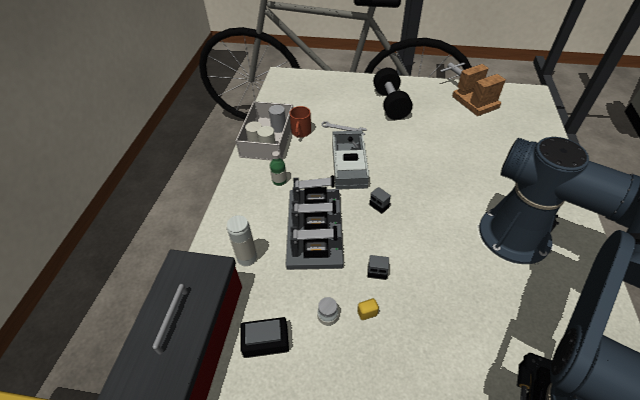

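```bash
cat > h.py <<'E'
from rig import bot, vision
import cv2,numpy as np
def ray(n,u,v,z=None,d=None,m=None):
    """pixel -> world, at height z or at depth d"""
    m=m or vision.camera_model(n); K=m["intrinsics"];T=m["camera_from_world"];R=T[:3,:3];t=T[:3,3]
    r=np.array([(u-K[0,2])/K[0,0],(v-K[1,2])/K[1,1],1.]); c=-R.T@t; w=R.T@r
    return c+w*(d if d is not None else (z-c[2])/w[2])
def cloud(n,d):
    m=vision.camera_model(n);K=m["intrinsics"];T=m["camera_from_world"];v,u=np.mgrid[:400,:640]
    P=np.stack([(u-K[0,2])/K[0,0]*d,(v-K[1,2])/K[1,1]*d,d],-1)
    return (P-T[:3,3])@T[:3,:3]
def to_tool(dw):
    R=bot.read_state()["tcp_rot"]; return R.T@np.array(dw)
def go(xyz,yaw=None):
    """print shift in tool axes (mm) and roll (rad) so that TCP gets to xyz, tool y at yaw (deg) mod 180"""
    s=bot.read_state();R=s["tcp_rot"];o=""
    if yaw is not None:
        cur=np.degrees(np.arctan2(R[1,1],R[0,1])); e=(yaw-cur+90)%180-90; o=f"roll {-np.radians(e):.3f} (or +-pi)"
    print("shift mm",np.round(1000*R.T@(np.array(xyz)-s["position"]),1),o,"J6",round(s["joint_positions"][5],1),"t",s["time_s"])
E
python3 - <<'E'
from h import *
p=cv2.imread("pics/top0.png"); d=np.load("pics/top0.npy"); C=cloud("top",d); Z=C[...,2]
def rect(name,roi,lo,hi):
    u0,v0,u1,v1=roi; P=C[v0:v1,u0:u1].reshape(-1,3); q=P[(P[:,2]>lo)&(P[:,2]<hi)]
    r=cv2.minAreaRect((q[:,:2]*1000).astype(np.float32)); print(name,len(q),np.round(r[0]),np.round(r[1]),round(r[2],1),"medz",np.median(q[:,2]).round(4))
rect("packA",(245,245,270,272),.04,.08)
rect("packB",(322,243,350,272),.04,.08)
rect("station",(240,160,350,235),.015,.2)
rect("box",(343,190,435,250),.03,.2)
crop=cv2.resize(p[160:270,240:440],None,fx=4,fy=4,interpolation=cv2.INTER_CUBIC); crop=cv2.convertScaleAbs(crop,alpha=1.6)
cv2.imwrite("pics/crop0.png",crop)
for v,u in((183,265),(181,296),(175,326)): print(C[v,u])
E
```

```text
packA 219 [405. 193.] [54. 38.] 1.0 medz 0.0604
packB 214 [414. -54.] [40. 54.] 53.1 medz 0.061
station 4415 [609.  57.] [165. 310.] 9.6 medz 0.031
box 1992 [ 530. -220.] [110. 252.] 10.5 medz 0.0583
[0.64324362 0.15904782 0.10466352]
[0.64951333 0.06219149 0.10831186]
[ 0.67069381 -0.03127472  0.09559836]
```

View pics/crop0.png

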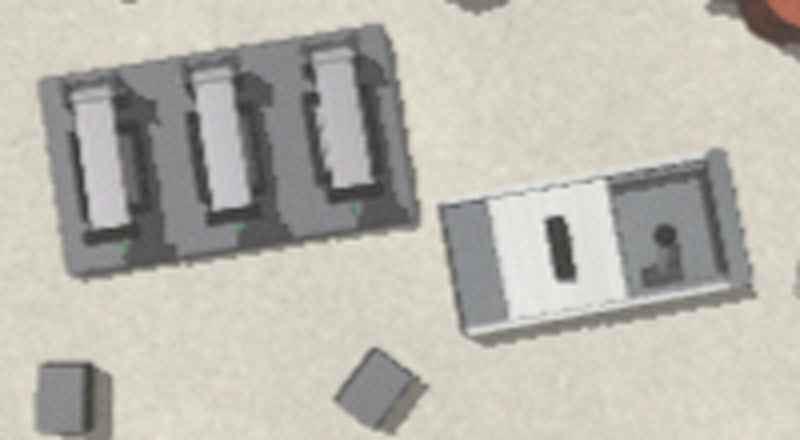

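```bash
python3 - <<'E'
from h import *
def fit(obj,px,z):
    W=np.array([ray("top",240+u/4-.375,160+v/4-.375,z)[:2] for u,v in px]); O=np.array(obj)/1000
    a=O-O.mean(0); b=W-W.mean(0)
    th=np.arctan2((a[:,0]*b[:,1]-a[:,1]*b[:,0]).sum(),(a*b).sum()); R=np.array([[np.cos(th),-np.sin(th)],[np.sin(th),np.cos(th)]])
    t=W.mean(0)-R@O.mean(0); print("yaw",np.degrees(th),"org",t,"res mm",np.round(1000*(O@R.T+t-W),1).tolist()); return R,t
R,t=fit([(87.5,145),(87.5,-145),(-77.5,-145),(-77.5,145)],[(40,80),(383,27),(418,227),(73,277)],.028)
for i in(-1,0,1):print("bay",i,R@[0,.095*i]+t)
# switch box: own +x to robot, own +y to -y
R2,t2=fit([(-55,-115),(-55,115),(55,115),(55,-115)],[(440,203),(720,150),(752,290),(468,337)],.058)
for n,o,px,z in(("hatch rib",None,(561,248),.082),("knob",None,(665,235),.07)): 
    w=ray("top",240+px[0]/4-.375,160+px[1]/4-.375,z)[:2]; print(n,w,"own",R2.T@(w-t2))
d=np.load("pics/top0.npy");C=cloud("top",d)
print("knob cloud",C[216:222,403:410,2].round(3))
Q=C[160:240,235:350].reshape(-1,3);Q=Q[Q[:,2]>.08]; own=(Q[:,:2]-t)@R
for i in(-1,0,1):
    s=abs(own[:,1]-.095*i)<.012; x=own[s,0];z=Q[s,2]
    for a in np.arange(-.06,.07,.02):
        k=(x>a)&(x<a+.02)
        if k.any():print(i,round(a+.01,2),np.median(z[k]).round(4),k.sum(),end=" | ")
    print()
E
```

```text
yaw 9.19119662264875 org [0.60036183 0.06235052] res mm [[-0.6, 0.7], [0.4, -3.8], [2.2, -1.3], [-1.9, 4.3]]
bay -1 [ 0.61553613 -0.03142976]
bay 0 [0.60036183 0.06235052]
bay 1 [0.58518752 0.1561308 ]
yaw -169.36477424449686 org [ 0.5296734  -0.23139509] res mm [[0.1, -0.4], [-1.2, -2.2], [2.5, 1.2], [-1.4, 1.4]]
hatch rib [ 0.52576535 -0.20110493] own [-0.00174931 -0.03049108]
knob [ 0.53707745 -0.28498158] own [0.00261282 0.05403245]
knob cloud [[0.018 0.024 0.084 0.081 0.023 0.014 0.023]
 [0.024 0.081 0.086 0.092 0.089 0.02  0.024]
 [0.081 0.086 0.088 0.087 0.087 0.087 0.02 ]
 [0.086 0.088 0.093 0.09  0.089 0.089 0.023]
 [0.012 0.091 0.088 0.084 0.091 0.083 0.021]
 [0.018 0.08  0.084 0.085 0.082 0.02  0.021]]
-1 -0.05 0.1194 42 | -1 -0.03 0.1162 50 | -1 -0.01 0.1142 50 | -1 0.01 0.1119 48 | -1 0.03 0.11 48 | -1 0.05 0.1075 49 | -1 0.07 0.0958 25 | 
0 -0.05 0.1096 46 | 0 -0.03 0.1088 48 | 0 -0.01 0.1087 49 | 0 0.01 0.1072 50 | 0 0.03 0.1073 49 | 0 0.05 0.1073 50 | 0 0.07 0.0958 23 | 
1 -0.05 0.1126 47 | 1 -0.03 0.1095 49 | 1 -0.01 0.1102 51 | 1 0.01 0.1082 47 | 1 0.03 0.1067 49 | 1 0.05 0.106 50 | 1 0.07 0.1003 23 |
```

```bash
python3 -c "
from h import *
go([.531,.147,.22],99.2)"
```

```text
shift mm [-477.8 -349.7    2.2] roll -0.412 (or +-pi) J6 -10.2 t 0.1
```

```bash
python3 -m inch '[[87,-40,-30,0,-0.1],[87,-80,-60,0,-0.2],[87,-120,-90,0,-0.3],[87,-160,-118,0,-0.412],[87,-200,-147,0,-0.412],[87,-240,-176,0,-0.412],[87,-280,-205,0,-0.412],[87,-320,-234,0,-0.412]]'; python3 -c "
from h import *
go([.531,.147,.22],99.2)"
```

```text
time_s: 0.9
position: [0.4078, 0.2966, 0.2218]
tcp_rot: [[-0.987, -0.16, -0.001], [-0.16, 0.987, -0.002], [0.002, -0.002, -1.0]]
force: [0.7, -0.1, 0.3]
opening: 1.002
shift mm [ -97.8 -167.3    1.9] roll -0.000 (or +-pi) J6 -75.8 t 0.9
```

```bash
python3 -m inch '[[87,-25,-42,0,0],[87,-50,-84,0,0],[87,-75,-126,0,0],[87,-98,-167,2,0],[87,-98,-167,2,0],[87,-98,-167,2,0]]'; python3 - <<'E'
from h import *
m=vision.camera_model("wrist"); p,d=vision.capture("wrist"); cv2.imwrite("pics/w1.png",p[:,:,::-1]); print(m, bot.read_state()["position"])
E
```

```text
time_s: 1.5
position: [0.5311, 0.1464, 0.2193]
tcp_rot: [[-0.988, -0.157, -0.003], [-0.157, 0.988, -0.001], [0.003, -0.001, -1.0]]
force: [-1.6, 0.6, -0.9]
opening: 0.999
{'intrinsics': array([[309.70691629,   0.        , 319.23634074],
       [  0.        , 309.70691629, 194.13303562],
       [  0.        ,   0.        ,   1.        ]]), 'camera_from_world': array([[-1.57823585e-01,  9.87467194e-01, -5.05966739e-04,
        -6.13200264e-02],
       [ 9.41678447e-01,  1.50659502e-01,  3.00904330e-01,
        -5.56013603e-01],
       [ 2.97209383e-01,  4.70133421e-02, -9.53654197e-01,
         2.25104100e-01],
       [ 0.00000000e+00,  0.00000000e+00,  0.00000000e+00,
         1.00000000e+00]])} [0.53017909 0.14741326 0.2193563 ]
```

View pics/w1.png

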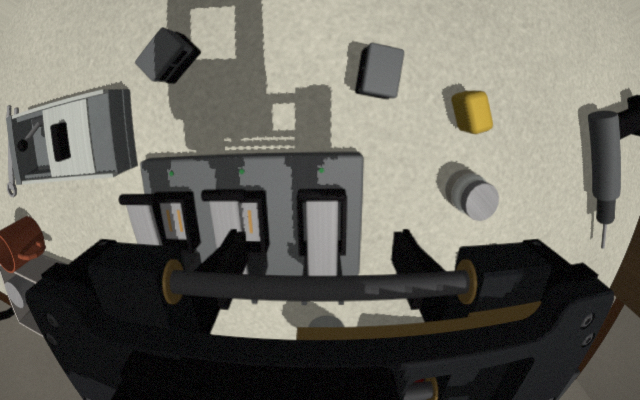

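```bash
cat >> h.py <<'E'
def fish(u,v,z,m):
    K=m["intrinsics"];T=m["camera_from_world"];R=T[:3,:3];c=-R.T@T[:3,3]
    x,y=(u-K[0,2]),(v-K[1,2]); r=np.hypot(x,y); th=r/K[0,0]
    w=R.T@np.array([x/r*np.sin(th),y/r*np.sin(th),np.cos(th)]); return c+w*(z-c[2])/w[2]
E
python3 - <<'E'
from h import *
import pickle
m=vision.camera_model("wrist"); pickle.dump(m,open("pics/w1.pkl","wb"))
for n,u,v,z in(("tipL",323,195,.114),("tipL_l",345,194,.112),("tipL_r",300,194,.112),("tipM",223,195,.11),("tipR",138,200,.12),("frontL",362,154,.028),("frontR",142,158,.028)):
    w=fish(u,v,z,m); print(n,w.round(4), ((w[:2]-[.6004,.0624])@[[.9872,-.1597],[.1597,.9872]]).round(4))
p=cv2.imread("pics/w1.png"); a=cv2.resize(p[20:120,340:440],None,fx=4,fy=4,interpolation=3);b=cv2.resize(p[10:110,120:220],None,fx=4,fy=4,interpolation=3)
cv2.imwrite("pics/w1c.png",cv2.convertScaleAbs(np.hstack([a,b]),alpha=1.5))
E
```

```text
tipL [0.5299 0.1515 0.114 ] [-0.0554  0.0992]
tipL_l [0.5263 0.1713 0.112 ] [-0.0557  0.1194]
tipL_r [0.5329 0.1307 0.112 ] [-0.0557  0.0782]
tipM [0.5463 0.0578 0.11  ] [-0.0541  0.0041]
tipR [ 0.5632 -0.0324  0.12  ] [-0.0519 -0.0876]
frontL [0.5    0.1936 0.028 ] [-0.0782  0.1456]
frontR [ 0.5445 -0.0835  0.028 ] [-0.0785 -0.1351]
```

View pics/w1c.png

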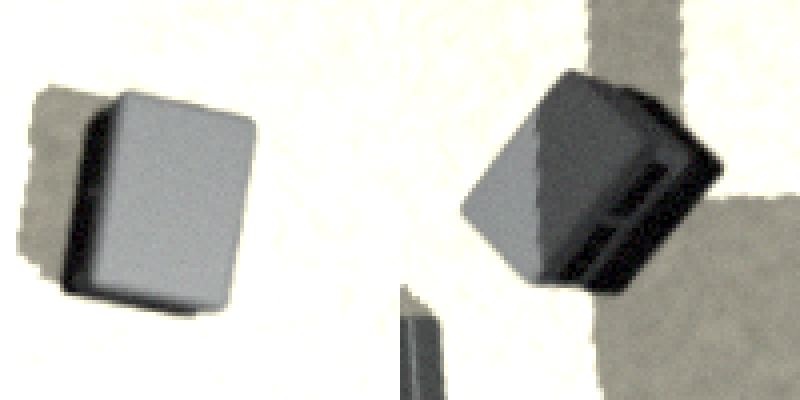

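```bash
python3 -m inch '[[87,-0.5,3,40,0],[87,-0.5,3,80,0],[87,-0.5,3,110,0],[87,-0.5,3,128,0],[87,-0.5,3,128,0],[60,-0.5,3,128,0],[40,-0.5,3,128,0],[40,-0.5,3,128,0]]';python3 -m inch '[[40,0,0,0,0],[40,0,0,0,0],[30,0,0,0,0],[30,0,0,0,0]]'
python3 - <<'E'
from h import *
for u,v in((125,92),(257,122),(228,312),(92,285)): print(fish(340+u/4-.4,20+v/4-.4,.062,__import__('pickle').load(open('pics/w1.pkl','rb'))).round(4))
E
```

```text
time_s: 2.35
position: [0.5305, 0.1507, 0.0928]
tcp_rot: [[-0.987, -0.159, -0.001], [-0.159, 0.987, -0.001], [0.001, -0.001, -1.0]]
force: [-0.1, 1.2, 1.3]
opening: 0.806
time_s: 2.75
position: [0.5312, 0.1483, 0.0932]
tcp_rot: [[-0.987, -0.162, 0.0], [-0.162, 0.987, -0.006], [0.001, -0.006, -1.0]]
force: [-0.1, -8.7, 1.6]
opening: 0.499
[0.3776 0.1766 0.062 ]
[0.3776 0.212  0.062 ]
[0.4293 0.213  0.062 ]
[0.4295 0.1766 0.062 ]
```

```bash
python3 -m inch '[[30,-2,0,-12,0],[30,-5,0,-25,0],[30,-10,0,-37,0],[30,-16,0,-48.5,0],[30,-24,0,-59,0],[30,-33,0,-69,0],[30,-43,0,-78,0],[30,-54,0,-85,0]]'
```

```text
time_s: 3.55
position: [0.5756, 0.1556, 0.1762]
tcp_rot: [[-0.986, -0.163, -0.022], [-0.162, 0.987, -0.01], [0.023, -0.006, -1.0]]
force: [-13.6, -5.2, 5.5]
opening: 0.497
```

```bash
python3 -m inch '[[30,-11,0,-7,0],[30,-23,0,-12,0],[30,-36,0,-16,0],[30,-49,0,-18,0],[30,-62,0,-19,0],[30,-75.5,0,-18,0],[30,-88,0,-15,0],[30,-101,0,-11,0]]';python3 -m inch '[[30,-9,0,2,0],[30,-14,0,5,0],[30,-14,0,5,0],[87,-12,0,5,0],[87,-12,0,5,0],[87,-12,0,5,0],[87,-12,0,5,0]]'
```

```text
time_s: 4.35
position: [0.6785, 0.1728, 0.1917]
tcp_rot: [[-0.987, -0.163, -0.013], [-0.162, 0.987, -0.009], [0.014, -0.006, -1.0]]
force: [-1.6, -0.1, 20.1]
opening: 0.495
time_s: 5.05
position: [0.6901, 0.1746, 0.1862]
tcp_rot: [[-0.987, -0.162, -0.013], [-0.162, 0.987, -0.009], [0.014, -0.006, -1.0]]
force: [-0.7, -0.4, -0.4]
opening: 0.773
```

```bash
python3 -m inch '[[87,0,0,-40,0],[87,0,0,-70,0],[87,45,0,-70,0.05],[87,90,0,-70,0.1],[87,135,0,-70,0.16],[87,180,5,-70,0.16],[87,225,10,-70,0.16],[87,260,20,-70,0.16]]'; python3 -c "
from h import *
go([.404,.194,.032],90)"
```

```text
time_s: 5.85
position: [0.4283, 0.1522, 0.2597]
tcp_rot: [[-1.0, -0.002, -0.014], [-0.002, 1.0, -0.009], [0.014, -0.009, -1.0]]
force: [0.6, 0.4, 0.1]
opening: 0.999
shift mm [ 20.9  43.8 227.6] roll 0.002 (or +-pi) J6 -84.2 t 5.85
```

```bash
python3 -m inch '[[87,10,22,45,0],[87,21,44,90,0],[87,21,44,135,0],[87,21,44,175,0],[87,21,44,205,0],[87,21,44,227,0],[87,21,44,227,0],[87,21,44,227,0]]'; python3 -m inch '[[30,0,0,0,0],[30,0,0,0,0],[30,0,0,0,0],[30,0,0,0,0],[30,0,0,0,0],[30,0,0,0,0],[30,0,0,0,0]]'; python3 -c "
from h import *
go([.404,.194,.032],90)"
```

```text
time_s: 6.65
position: [0.4041, 0.1942, 0.0327]
tcp_rot: [[-1.0, -0.002, -0.015], [-0.002, 1.0, -0.009], [0.015, -0.009, -1.0]]
force: [0.5, 0.7, -0.1]
opening: 1.0
time_s: 7.35
position: [0.4041, 0.1941, 0.0327]
tcp_rot: [[-1.0, -0.003, -0.015], [-0.002, 1.0, -0.009], [0.015, -0.009, -1.0]]
force: [-0.7, -0.1, 0.9]
opening: 0.457
shift mm [ 0.1 -0.1  0.7] roll 0.003 (or +-pi) J6 -77.9 t 7.35
```

```bash
python3 -m inch '[[30,0,0,-40,0],[30,0,0,-80,0],[30,0,0,-110,0],[30,-40,-8,-115,-0.1],[30,-85,-18,-115,-0.16],[30,-130,-28,-115,-0.16],[30,-165,-38,-115,-0.16],[30,-165,-38,-115,-0.16]]'; python3 - <<'E'
from h import *
go([.5852,.1567,.133],99.2)
m=vision.camera_model("wrist"); p,d=vision.capture("wrist");import pickle; pickle.dump(m,open("pics/w2.pkl","wb"))
q,d=vision.capture("side"); cv2.imwrite("pics/s2.png",np.vstack([p[:,:,::-1][60:300,180:480],q[:,:,::-1][160:310,220:420].repeat(2,0).repeat(2,1)[:300,50:350]]))
E
```

```text
time_s: 8.15
position: [0.577, 0.1558, 0.1453]
tcp_rot: [[-0.987, -0.159, -0.008], [-0.159, 0.987, -0.009], [0.009, -0.008, -1.0]]
force: [-0.1, 0.3, -1.9]
opening: 0.458
shift mm [-8.4 -0.3 12.3] roll -0.001 (or +-pi) J6 -94.2 t 8.15
```

View pics/s2.png

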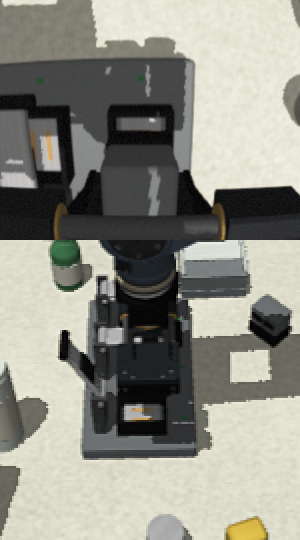

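```bash
python3 - <<'E'
from h import *
import pickle
m=pickle.load(open("pics/w2.pkl","rb")); T=m["camera_from_world"]; print("cam",-T[:3,:3].T@T[:3,3])
p=cv2.imread("pics/s2.png")[50:240,80:210]; cv2.imwrite("pics/w2c.png",cv2.convertScaleAbs(cv2.resize(p,None,fx=4,fy=4,interpolation=3)[:600],alpha=2.5))
def proj(w):
    c=T[:3,:3]@w+T[:3,3]; th=np.arctan2(np.hypot(*c[:2]),c[2]); r=th*m["intrinsics"][0,0]; return m["intrinsics"][:2,2]+r*c[:2]/np.hypot(*c[:2])
s=bot.read_state(); R=s["tcp_rot"]
for x in(.028,-.028):
  for z in(.0327,.0327-.062):
    for y in(.02,-.02):
      w=np.array([.577,.1558,.1453])+R@[x,y,z]; u,v=proj(w); print("tool",x,y,z,"crop px",round((u-260)*4),round((v-110)*4))
# pocket opening corners
c,si=np.cos(np.radians(9.2)),np.sin(np.radians(9.2))
for x in(-.031,.031):
  for y in(.023,-.023):
    u,v=proj(np.array([.5852+c*x-si*y,.1567+si*x+c*y,.06])); print("pocket",x,y,round((u-260)*4),round((v-110)*4))
E
```

```text
cam [0.49369063 0.14418433 0.30845648]
tool 0.028 0.02 0.0327 crop px 355 308
tool 0.028 -0.02 0.0327 crop px 112 308
tool 0.028 0.02 -0.0293 crop px 401 462
tool 0.028 -0.02 -0.0293 crop px 61 462
tool -0.028 0.02 0.0327 crop px 344 604
tool -0.028 -0.02 0.0327 crop px 123 604
tool -0.028 0.02 -0.0293 crop px 377 827
tool -0.028 -0.02 -0.0293 crop px 88 827
pocket -0.031 0.023 346 265
pocket -0.031 -0.023 124 265
pocket 0.031 0.023 338 536
pocket 0.031 -0.023 132 535
```

View pics/w2c.png

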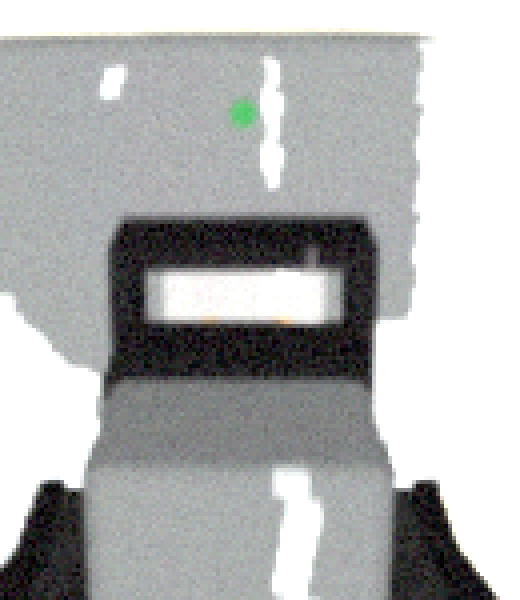

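```bash
python3 -m inch '[[30,-8,0.7,0,0],[30,-8,0.7,20,0],[30,-8,0.7,40,0],[30,-8,0.7,48,0],[30,-8,0.7,54,0],[30,-8,0.7,58,0],[30,-8,0.7,62,0]]'
```

```text
time_s: 8.95
position: [0.5823, 0.1599, 0.0868]
tcp_rot: [[-0.987, -0.16, -0.005], [-0.16, 0.987, -0.007], [0.006, -0.006, -1.0]]
force: [3.2, 1.7, 17.2]
opening: 0.458
```

```bash
cat >> h.py <<'E'
def look(name):
    """enlarged wrist crop, 4x of (240..400,100..250), camera model returned"""
    m=vision.camera_model("wrist"); p,_=vision.capture("wrist")
    cv2.imwrite(f"pics/{name}.png",cv2.convertScaleAbs(cv2.resize(p[100:250,240:400,::-1],None,fx=4,fy=4,interpolation=3),alpha=2.0)); return m
def proj(w,m):
    T=m["camera_from_world"];c=T[:3,:3]@np.array(w)+T[:3,3]; th=np.arctan2(np.hypot(*c[:2]),c[2]); r=th*m["intrinsics"][0,0]; u,v=m["intrinsics"][:2,2]+r*c[:2]/np.hypot(*c[:2]); return round((u-240)*4),round((v-100)*4)
E
python3 -c "
from h import *
m=look('w3')
c,si=np.cos(np.radians(9.2)),np.sin(np.radians(9.2))
for x in(-.031,.031):
  for y in(.023,-.023): print(proj([.5852+c*x-si*y,.1567+si*x+c*y,.06],m))
s=bot.read_state()
for y in(.02,-.02): print('packtop',proj(s['position']+s['tcp_rot']@[.028,y,-.0293],m))
"
```

```text
(435, 357)
(149, 356)
(422, 690)
(166, 688)
packtop (481, 500)
packtop (142, 500)
```

View pics/w3.png

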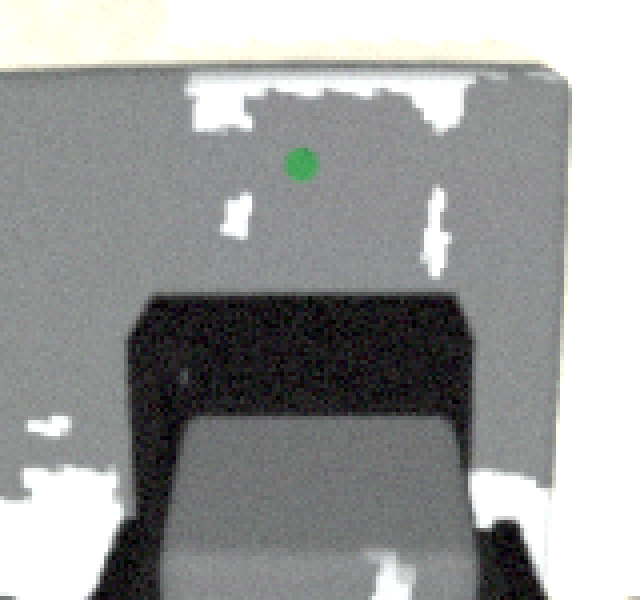

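```bash
python3 -m inch '[[30,0,0,-10,0],[30,0,0,-25,0],[30,0,-2,-40,0],[30,0,-2,-40,0],[30,0,-2,-40,0]]'; python3 -c "
from h import *
m=look('w4')
s=bot.read_state()
for x in(.028,):
 for z in(.0327,.0017,-.0293):
  for y in(.02,-.02): print('pack',z,proj(s['position']+s['tcp_rot']@[x,y,z],m))
c,si=np.cos(np.radians(9.2)),np.sin(np.radians(9.2))
for x in(-.036,-.031):
  for y in(.028,-.028): print(proj([.5852+c*x-si*y,.1567+si*x+c*y,.06],m))
"
```

```text
time_s: 9.5
position: [0.5828, 0.1584, 0.127]
tcp_rot: [[-0.987, -0.16, -0.004], [-0.16, 0.987, -0.007], [0.005, -0.006, -1.0]]
force: [-0.2, -0.1, -2.2]
opening: 0.458
pack 0.0327 (434, 345)
pack 0.0327 (192, 345)
pack 0.0017 (454, 407)
pack 0.0017 (171, 407)
pack -0.0293 (481, 493)
pack -0.0293 (142, 493)
(452, 270)
(158, 270)
(451, 296)
(159, 295)
```

View pics/w4.png

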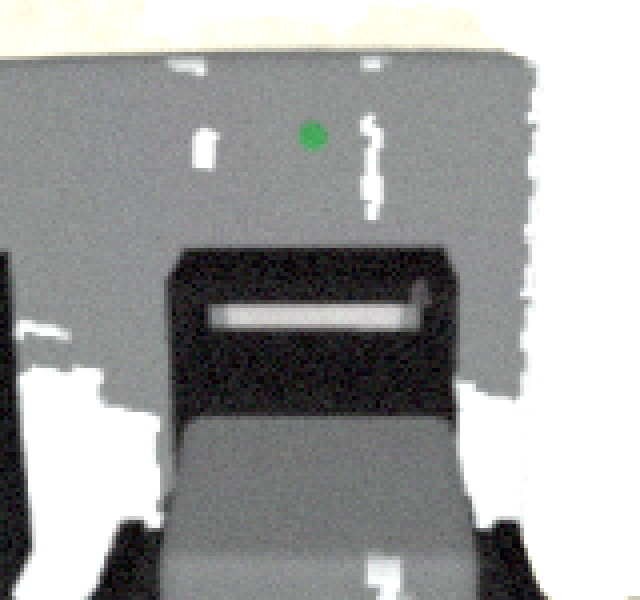

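```bash
python3 -m inch '[[30,0,0,-10,0],[30,45,0,-10,0],[30,90,0,-10,0],[30,135,0,-10,0],[30,174,-6,-10,0],[30,174,-6,30,0],[30,174,-6,60,0],[30,174,-6,80,0]]';python3 -c "
from h import *
go([.41,.124,.0327],99.2)"
```

```text
time_s: 10.35
position: [0.4108, 0.1239, 0.0465]
tcp_rot: [[-0.987, -0.16, -0.006], [-0.16, 0.987, -0.007], [0.007, -0.006, -1.0]]
force: [-0.2, -0.5, -2.5]
opening: 0.458
shift mm [ 0.7  0.3 13.8] roll 0.000 (or +-pi) J6 -96.4 t 10.35
```

```bash
python3 -m inch '[[30,0,0,4,0],[30,0,0,8,0],[30,0,0,12,0],[30,0,0,13,0],[60,0,0,13,0],[87,0,0,13,0],[87,0,0,13,0],[87,0,0,13,0]]';python3 -m inch '[[87,0,0,-30,0],[87,20,0,-70,0],[87,50,0,-110,0],[87,-10,0,-140,0],[87,-10,0,-140,0],[87,-10,0,-140,0]]';python3 - <<'E'
from h import *
import pickle
m=vision.camera_model("wrist");p,_=vision.capture("wrist");pickle.dump(m,open("pics/w5.pkl","wb"));print(bot.read_state()["position"])
cv2.imwrite("pics/w5.png",p[:,:,::-1])
t,d=vision.capture("top"); C=cloud("top",d); 
P=C.reshape(-1,3); 
for n,c in(("A",(.41,.125)),("B",(.414,-.054))):
    q=P[(np.hypot(P[:,0]-c[0],P[:,1]-c[1])<.07)&(P[:,2]>.04)&(P[:,2]<.075)]; print(n,len(q),cv2.minAreaRect((q[:,:2]*1000).astype(np.float32)))
E
```

```text
time_s: 11.15
position: [0.4112, 0.1238, 0.0338]
tcp_rot: [[-0.987, -0.16, -0.005], [-0.16, 0.987, -0.007], [0.006, -0.006, -1.0]]
force: [-1.0, -0.2, 0.1]
opening: 0.737
time_s: 11.75
position: [0.4257, 0.1266, 0.1757]
tcp_rot: [[-0.987, -0.16, 0.003], [-0.16, 0.987, -0.006], [-0.002, -0.007, -1.0]]
force: [0.2, 0.2, -0.8]
opening: 0.996
[0.42285893 0.12642431 0.17445162]
A 0 ((0.0, 0.0), (0.0, 0.0), 0.0)
B 214 ((414.17901611328125, -54.33012008666992), (40.247901916503906, 53.785308837890625), 53.04133224487305)
```

View pics/w5.png

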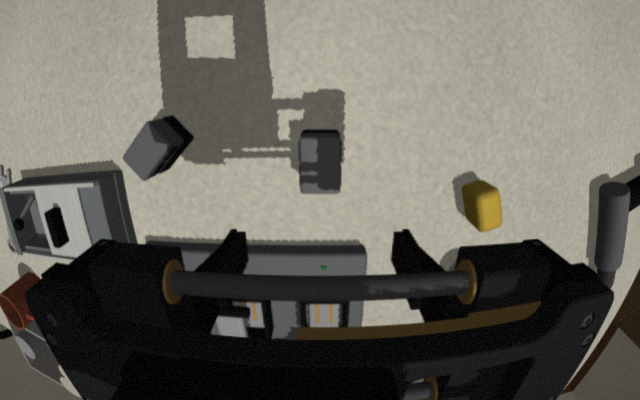

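```bash
python3 - <<'E'
from h import *
import pickle
m=pickle.load(open("pics/w5.pkl","rb"))
for q in((300,192),(341,192),(301,138),(341,138)): print(fish(*q,.062,m).round(4))
p=cv2.imread("pics/w5.png").mean(2)
print(p[125:205,320].astype(int)); print(p[175,290:350].astype(int))
for q in((125,150),(155,180),(160,117),(193,147)): print("B",fish(*q,.062,m).round(4))
E
```

```text
[0.4294 0.1089 0.062 ]
[0.4231 0.1467 0.062 ]
[0.3791 0.1024 0.062 ]
[0.3733 0.1377 0.062 ]
[ 93  95  93  85  58  10   7  18  29  32  34  31  38  47  50  44  45  50
  52  46  53  48  46  46  48  46  46  42  49  48  48  48  48  48  46  48
  51  45  46  47  45  47  45  52  48  46  47  48  50  43  47  46  43  45
  45  47  42  44  42  47  50  48  59  75  85  95  98  97 113 144 165 168
 163 168 164 165 167 170 174 176]
[172 171 166 166 168 169 171 175 170 100  58  61  60  67  66  58  57  59
  60  63  68  72  73  73  73  61  62  53  46  45  47  47  48  45  43  47
  51  44  48  48  49  46  49  51  45  48  46  46  45  43  61 121 163 169
 167 170 170 174 172 172]
B [ 0.4139 -0.0801  0.062 ]
B [ 0.4409 -0.0412  0.062 ]
B [ 0.3762 -0.0379  0.062 ]
B [0.4016 0.0007 0.062 ]
```

```bash
python3 -c "
from h import *
go([.403,.124,.0327],99.2)"
```

```text
shift mm [ 17.2   1.4 141. ] roll 0.000 (or +-pi) J6 -96.5 t 11.85
```

```bash
python3 -m inch '[[87,17,1.4,10,0],[87,17,1.4,50,0],[87,17,1.4,90,0],[87,17,1.4,125,0],[87,17,1.4,141,0],[87,17,1.4,141,0],[60,17,1.4,141,0],[30,17,1.4,141,0]]';python3 -m inch '[[30,0,0,0,0],[30,0,0,0,0],[30,0,0,0,0],[30,0,0,0,0],[30,0,0,0,0],[30,0,0,-20,0],[30,0,0,-60,0],[30,0,0,-100,0]]';python3 -c "
from h import *
go([.586-.02,.1584-.003,.135],99.2)"
```

```text
time_s: 12.65
position: [0.4031, 0.1241, 0.0333]
tcp_rot: [[-0.987, -0.16, -0.006], [-0.16, 0.987, -0.007], [0.007, -0.006, -1.0]]
force: [-1.0, 0.7, -0.1]
opening: 0.891
time_s: 13.45
position: [0.4024, 0.1247, 0.1336]
tcp_rot: [[-0.987, -0.16, -0.009], [-0.16, 0.987, -0.007], [0.01, -0.005, -1.0]]
force: [0.8, 0.5, -2.7]
opening: 0.454
shift mm [-166.4    4.1   -3.1] roll 0.000 (or +-pi) J6 -96.6 t 13.45
```

```bash
python3 -m inch '[[30,-45,1,-4,0],[30,-90,2,-4,0],[30,-135,3,-4,0],[30,-166,4,-4,0],[30,-166,4,-4,0],[30,-166,4,-4,0],[30,-166,4,-4,0]]';python3 -c "
from h import *
s=bot.read_state()
m=look('w6')
for z in(.0327,.0017,-.0293):
  for y in(.02,-.02): print('pack',z,proj(s['position']+s['tcp_rot']@[.028,y,z],m))
c,si=np.cos(np.radians(9.2)),np.sin(np.radians(9.2))
for x in(-.036,-.031):
  for y in(.028,-.028): print(proj([.586+c*x-si*y,.1584+si*x+c*y,.06],m))
go([.586,.1584,.06],99.2)
"
```

```text
time_s: 14.15
position: [0.5632, 0.1551, 0.1348]
tcp_rot: [[-0.987, -0.16, -0.014], [-0.16, 0.987, -0.007], [0.015, -0.005, -1.0]]
force: [0.8, -0.1, -2.4]
opening: 0.461
pack 0.0327 (435, 349)
pack 0.0327 (192, 349)
pack 0.0017 (454, 412)
pack 0.0017 (171, 411)
pack -0.0293 (482, 499)
pack -0.0293 (142, 498)
(453, 367)
(175, 366)
(452, 391)
(176, 390)
shift mm [-23.9   0.   74.8] roll 0.000 (or +-pi) J6 -94.3 t 14.2
```

View pics/w6.png

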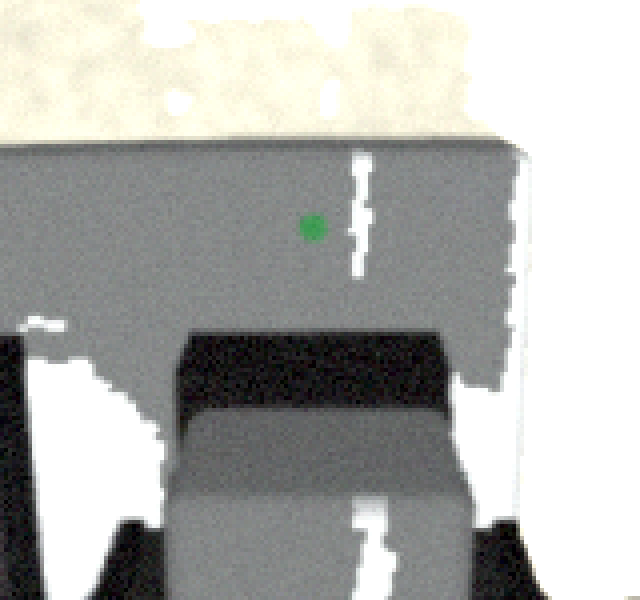

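```bash
python3 -m inch '[[30,-12,-0.5,0,0],[30,-24.5,-0.8,0,0],[30,-24.5,-0.8,15,0],[30,-24.5,-0.8,30,0],[30,-24.5,-0.8,30,0],[30,-24.5,-0.8,30,0]]';python3 -c "
from h import *
go([.5867,.1577,.0727],99.2)"
```

```text
time_s: 14.8
position: [0.5873, 0.158, 0.1047]
tcp_rot: [[-0.987, -0.16, -0.013], [-0.16, 0.987, -0.007], [0.014, -0.005, -1.0]]
force: [0.4, 0.1, -1.8]
opening: 0.46
shift mm [ 0.1 -0.  32. ] roll 0.000 (or +-pi) J6 -94.2 t 14.8
```

```bash
python3 -m inch '[[30,0,0,6,0],[30,0,0,12,0],[30,0,0,16,0],[30,0,0,20,0],[30,0,0,20,0]]'
```

```text
time_s: 15.3
position: [0.5865, 0.1577, 0.0841]
tcp_rot: [[-0.987, -0.16, -0.015], [-0.16, 0.987, -0.007], [0.016, -0.005, -1.0]]
force: [-0.2, -0.4, -2.5]
opening: 0.458
```

```bash
python3 -m inch '[[30,0,0,4,0],[30,0,0,8,0],[30,0,0,11,0],[30,0,0,12,0],[30,0,0,12,0]]'
```

```text
time_s: 15.8
position: [0.5862, 0.1576, 0.0725]
tcp_rot: [[-0.987, -0.16, -0.015], [-0.16, 0.987, -0.007], [0.016, -0.005, -1.0]]
force: [-2.0, -0.4, 2.9]
opening: 0.455
```

```bash
python3 -m inch '[[60,0,0,0,0],[87,0,0,0,0],[87,0,0,0,0],[87,0,0,0,0],[87,0,0,-40,0],[87,0,0,-90,0],[87,0,0,-140,0],[87,0,0,-190,0]]';python3 -c "
from h import *
go([.690,.1746,.187],99.2)"
```

```text
time_s: 16.6
position: [0.5888, 0.159, 0.2642]
tcp_rot: [[-0.987, -0.16, -0.015], [-0.16, 0.987, -0.007], [0.016, -0.005, -1.0]]
force: [0.8, -0.6, 0.4]
opening: 0.989
shift mm [-103.7   -0.5   75.6] roll 0.000 (or +-pi) J6 -94.3 t 16.6
```

```bash
python3 -m inch '[[87,-50,0,0,0],[87,-104,-0.5,0,0],[87,-104,-0.5,30,0],[87,-104,-0.5,60,0],[87,-104,-0.5,75,0],[60,-104,-0.5,75,0],[30,-104,-0.5,75,0],[30,-104,-0.5,75,0]]';python3 -m inch '[[30,0,0,0,0],[30,0,0,0,0],[30,0,0,0,0],[30,0,0,0,0]]'
```

```text
time_s: 17.4
position: [0.6915, 0.1748, 0.1897]
tcp_rot: [[-0.987, -0.16, -0.012], [-0.16, 0.987, -0.007], [0.013, -0.005, -1.0]]
force: [-0.1, -0.0, -0.7]
opening: 0.812
time_s: 17.8
position: [0.6917, 0.1751, 0.1906]
tcp_rot: [[-0.987, -0.16, -0.01], [-0.16, 0.987, -0.006], [0.011, -0.005, -1.0]]
force: [0.5, 0.2, 2.3]
opening: 0.494
```

```bash
python3 -m inch '[[30,13,0,-6,0],[30,26,0,-9.5,0],[30,39,0,-12,0],[30,52,0,-12.5,0],[30,65,0,-11.5,0],[30,78,0,-9,0],[30,90.5,0,-5,0],[30,102.5,0,0.5,0]]'
```

```text
time_s: 18.6
position: [0.5963, 0.1591, 0.1906]
tcp_rot: [[-0.987, -0.159, 0.004], [-0.159, 0.987, -0.005], [-0.003, -0.005, -1.0]]
force: [13.2, 2.1, -10.8]
opening: 0.496
```

```bash
python3 -m inch '[[30,12,0,6,0],[30,22.5,0,13.5,0],[30,32.5,0,22.5,0],[30,41.5,0,32,0],[30,49,0,43,0],[30,55,0,54.5,0],[30,60,0,67,0],[30,63,0,78.5,0]]'
```

```text
time_s: 19.4
position: [0.5365, 0.149, 0.1133]
tcp_rot: [[-0.987, -0.159, 0.01], [-0.159, 0.987, -0.004], [-0.009, -0.005, -1.0]]
force: [1.0, 0.9, 6.5]
opening: 0.499
```

```bash
python3 -m inch '[[30,2,0,8,0],[30,4,0,14,0],[30,4,0,18,0],[30,4,0,18,0],[87,4,0,16,0],[87,4,0,16,0],[87,4,0,16,0],[87,4,0,16,0]]';python3 -m inch '[[87,0,0,-30,0],[50,0,0,-60,0],[0,0,0,-60,0],[0,0,0,-60,0],[0,0,0,-60,0],[0,0,0,-60,0],[0,0,0,-60,0],[0,0,0,-60,0]]';python3 -c "
from h import *
go([.533,.1492,.108],99.2)"
```

```text
time_s: 20.2
position: [0.5325, 0.1482, 0.0971]
tcp_rot: [[-0.987, -0.159, 0.009], [-0.159, 0.987, -0.004], [-0.008, -0.005, -1.0]]
force: [-0.3, -0.1, 0.8]
opening: 0.777
time_s: 21.0
position: [0.5315, 0.1484, 0.1564]
tcp_rot: [[-0.987, -0.159, 0.007], [-0.159, 0.987, -0.004], [-0.007, -0.005, -1.0]]
force: [-0.9, -1.5, 0.5]
opening: 0.405
shift mm [-1.2  0.8 48.4] roll -0.001 (or +-pi) J6 -94.8 t 21.0
```

```bash
python3 -m inch '[[0,0,0.8,5,0],[0,0,0.8,10,0],[0,0,0.8,15,0],[0,0,0.8,20,0],[0,0,0.8,25,0],[0,0,0.8,30,0],[0,0,0.8,34,0],[0,0,0.8,38,0]]';python3 -m inch '[[0,0,0,2,0],[0,0,0,4,0],[0,0,0,6,0],[0,0,0,8,0],[0,0,0,10,0],[0,0,0,11,0]]'
```

```text
time_s: 21.8
position: [0.5317, 0.149, 0.118]
tcp_rot: [[-0.987, -0.159, 0.007], [-0.159, 0.987, -0.004], [-0.007, -0.005, -1.0]]
force: [0.6, 0.1, 0.3]
opening: 0.006
time_s: 22.4
position: [0.5311, 0.1489, 0.108]
tcp_rot: [[-0.987, -0.16, 0.006], [-0.16, 0.987, -0.004], [-0.006, -0.005, -1.0]]
force: [-3.0, -0.0, 11.3]
opening: 0.004
```

```bash
python3 -m inch '[[0,0,0,2,0],[0,0,0,4,0],[0,0,0,5,0],[0,0,0,5,0]]'; python3 -m inch '[[0,0,0,-50,0],[0,0,0,-100,0],[40,0,0,-100,0],[87,0,0,-100,0],[87,20,-40,-100,0],[87,30,-80,-100,0],[87,30,-80,-100,0]]';python3 - <<'E'
from h import *
t,d=vision.capture("top"); C=cloud("top",d); cv2.imwrite("pics/t7.png",cv2.resize(t[150:280,220:420,::-1],None,fx=4,fy=4,interpolation=3))
c,si=np.cos(np.radians(9.2)),np.sin(np.radians(9.2)); R=np.array([[c,-si],[si,c]])
Q=C[150:250,235:350].reshape(-1,3);Q=Q[Q[:,2]>.08]; own=(Q[:,:2]-[.601,.0645])@R
for i in(-1,0,1):
    s=abs(own[:,1]-.095*i)<.012; x=own[s,0];z=Q[s,2]
    print(i,[(round(a+.01,2),float(np.median(z[(x>a)&(x<a+.02)]).round(4))) for a in np.arange(-.06,.07,.02) if ((x>a)&(x<a+.02)).any()])
P=C.reshape(-1,3); q=P[(np.hypot(P[:,0]-.414,P[:,1]+.054)<.08)&(P[:,2]>.04)&(P[:,2]<.075)]; print(len(q),cv2.minAreaRect((q[:,:2]*1000).astype(np.float32)))
E
```

```text
time_s: 22.8
position: [0.5312, 0.1489, 0.1074]
tcp_rot: [[-0.987, -0.16, 0.008], [-0.16, 0.987, -0.005], [-0.007, -0.006, -1.0]]
force: [-8.3, -1.7, 29.1]
opening: 0.005
time_s: 23.5
position: [0.5119, 0.0621, 0.2058]
tcp_rot: [[-0.988, -0.156, 0.004], [-0.156, 0.988, -0.006], [-0.003, -0.006, -1.0]]
force: [1.1, -0.3, -1.2]
opening: 0.373
-1 [(np.float64(-0.05), 0.1195), (np.float64(-0.03), 0.1169), (np.float64(-0.01), 0.113), (np.float64(0.01), 0.1107), (np.float64(0.03), 0.1095), (np.float64(0.05), 0.1064), (np.float64(0.07), 0.0989)]
0 [(np.float64(-0.05), 0.5259), (np.float64(-0.03), 0.1088), (np.float64(-0.01), 0.109), (np.float64(0.01), 0.1076), (np.float64(0.03), 0.1067), (np.float64(0.05), 0.1068), (np.float64(0.07), 0.0958)]
1 [(np.float64(-0.05), 0.3176), (np.float64(0.01), 0.1054), (np.float64(0.03), 0.1044), (np.float64(0.05), 0.1056), (np.float64(0.07), 0.0952)]
214 ((414.1026916503906, -54.29708480834961), (40.16364669799805, 53.80268096923828), 53.41279220581055)
```

```bash
python3 -c "
from h import *
go([.5629,-.0383,.205],99.2);go([.5629,-.0383,.098],99.2)"
```

```text
shift mm [ -34.  -108.8    1.6] roll -0.004 (or +-pi) J6 -104.0 t 23.55
shift mm [ -33.6 -108.3  108.6] roll -0.004 (or +-pi) J6 -104.0 t 23.55
```

```bash
python3 -m inch '[[87,-10,-40,0,0],[87,-25,-80,0,0],[87,-33.6,-108,0,0],[87,-33.6,-108,0,0],[87,-33.6,-108,40,0],[87,-33.6,-108,80,0],[87,-33.6,-108,108,0],[87,-33.6,-108,108,0]]';python3 -m inch '[[87,0,0,0,0],[40,0,0,0,0],[30,0,0,0,0],[30,0,0,0,0],[30,0,0,0,0],[30,0,0,0,0]]'
```

```text
time_s: 24.35
position: [0.5585, -0.0353, 0.0939]
tcp_rot: [[-0.988, -0.157, -0.007], [-0.157, 0.988, -0.001], [0.007, 0.0, -1.0]]
force: [-0.2, -0.2, -0.6]
opening: 0.992
time_s: 24.95
position: [0.5588, -0.0355, 0.0945]
tcp_rot: [[-0.988, -0.157, -0.006], [-0.157, 0.988, -0.001], [0.006, -0.0, -1.0]]
force: [1.0, -0.7, 0.4]
opening: 0.633
```

```bash
python3 -m inch '[[60,-4,-2,0,0],[60,-4,-2,0,0],[30,-4,-2,0,0],[30,-4,-2,0,0],[30,-4,-2,0,0],[30,-4,-2,0,0],[30,-4,-2,0,0]]'
```

```text
time_s: 25.65
position: [0.5633, -0.039, 0.0944]
tcp_rot: [[-0.987, -0.158, -0.006], [-0.158, 0.987, -0.004], [0.006, -0.003, -1.0]]
force: [-0.2, -6.3, -1.5]
opening: 0.496
```

```bash
python3 -m inch '[[30,-2.5,0,-13,0],[30,-6,0,-25.5,0],[30,-12,0,-37.5,0],[30,-18.5,0,-49,0],[30,-26.5,0,-59,0],[30,-36,0,-69,0],[30,-46,0,-77,0],[30,-57.5,0,-84,0]]'; python3 -m inch '[[30,-11,0,-7,0],[30,-23,0,-12,0],[30,-36,0,-16,0],[30,-49,0,-18,0],[30,-62,0,-19,0],[30,-75.5,0,-18,0],[30,-88,0,-15,0],[30,-101,0,-11,0]]';python3 -m inch '[[30,-9,0,2,0],[30,-14,0,5,0],[30,-14,0,5,0],[87,-12,0,5,0],[87,-12,0,5,0],[87,-12,0,5,0],[87,-12,0,5,0]]'
```

```text
time_s: 26.45
position: [0.6145, -0.0304, 0.1761]
tcp_rot: [[-0.987, -0.159, -0.021], [-0.159, 0.987, -0.006], [0.022, -0.002, -1.0]]
force: [-9.0, -3.7, 0.2]
opening: 0.495
time_s: 27.25
position: [0.7131, -0.0139, 0.1866]
tcp_rot: [[-0.987, -0.159, -0.025], [-0.159, 0.987, -0.005], [0.025, -0.001, -1.0]]
force: [-4.7, 0.7, 7.5]
opening: 0.499
time_s: 27.95
position: [0.7248, -0.012, 0.1811]
tcp_rot: [[-0.987, -0.159, -0.025], [-0.159, 0.987, -0.005], [0.025, -0.001, -1.0]]
force: [-0.5, -0.3, 0.1]
opening: 0.776
```

```bash
python3 -m inch '[[87,0,0,-40,0],[87,0,0,-85,0],[87,45,0,-85,0.14],[87,95,0,-85,0.28],[87,145,0,-85,0.42],[87,195,0,-85,0.56],[87,240,0,-85,0.7],[87,240,0,-85,0.8]]'; python3 -m inch '[[87,0,0,0,0],[87,0,0,0,0]]'; python3 -c "
from h import *
go([.414,-.054,.15],53.2)"
```

```text
time_s: 28.75
position: [0.4825, -0.0487, 0.2715]
tcp_rot: [[-0.798, 0.602, -0.033], [0.602, 0.798, -0.003], [0.024, -0.022, -0.999]]
force: [0.9, -0.4, -0.2]
opening: 0.999
time_s: 28.95
position: [0.4824, -0.0487, 0.2718]
tcp_rot: [[-0.799, 0.6, -0.032], [0.601, 0.799, -0.004], [0.024, -0.022, -0.999]]
force: [-0.6, -0.3, 1.0]
opening: 1.003
shift mm [ 48.7 -42.6 124. ] roll -0.002 (or +-pi) J6 -71.3 t 28.95
```

```bash
python3 -m inch '[[87,25,-21,30,0],[87,49,-42.5,70,0],[87,49,-42.5,110,0],[87,49,-42.5,124,0],[87,49,-42.5,124,0],[87,49,-42.5,124,0]]'; python3 - <<'E'
from h import *
go([.414,-.054,.0327],53.2)
s=bot.read_state();print(s["position"])
m=vision.camera_model("wrist");p,_=vision.capture("wrist");cv2.imwrite("pics/w8.png",cv2.convertScaleAbs(cv2.resize(p[100:250,220:420,::-1],None,fx=4,fy=4,interpolation=3),alpha=1.5))
c,si=np.cos(np.radians(-36.8)),np.sin(np.radians(-36.8))
for x in(-.028,.028):
  for y in(-.02,.02):
    u,v=proj([.414+c*x-si*y,-.054+si*x+c*y,.062],m); print(x,y,u+80,v)
E
```

```text
time_s: 29.55
position: [0.4152, -0.054, 0.1501]
tcp_rot: [[-0.8, 0.599, -0.031], [0.6, 0.8, -0.004], [0.023, -0.022, -1.0]]
force: [0.5, -0.8, 0.1]
opening: 0.999
shift mm [ -1.7   1.9 117.3] roll -0.001 (or +-pi) J6 -74.4 t 29.55
[ 0.41521763 -0.05403934  0.15006379]
-0.028 -0.02 310 277
-0.028 0.02 502 278
0.028 -0.02 315 525
0.028 0.02 495 527
```

View pics/w8.png

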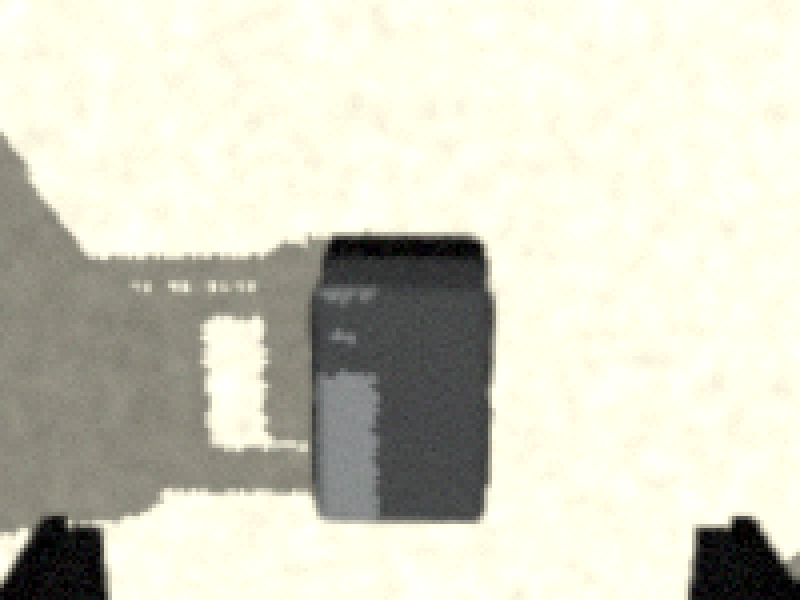

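```bash
python3 -m inch '[[87,-1.7,1.5,40,0],[87,-1.7,1.5,80,0],[87,-1.7,1.5,105,0],[87,-1.7,1.5,116.5,0],[87,-1.7,1.5,116.5,0],[87,-1.7,1.5,116.5,0],[60,-1.7,1.5,116.5,0],[30,-1.7,1.5,116.5,0]]';python3 -m inch '[[30,0,0,0,0],[30,0,0,0,0],[30,0,0,0,0],[30,0,0,0,0],[30,0,0,0,0],[30,0,0,-20,0],[30,0,0,-60,0],[30,0,0,-100,0]]';python3 -c "
from h import *
go([.5967,-.0328,.135],99.2)"
```

```text
time_s: 30.4
position: [0.4153, -0.0548, 0.0351]
tcp_rot: [[-0.8, 0.599, -0.027], [0.6, 0.8, -0.006], [0.019, -0.021, -1.0]]
force: [0.2, -0.6, 0.3]
opening: 0.891
time_s: 31.2
position: [0.4168, -0.0538, 0.1353]
tcp_rot: [[-0.8, 0.599, -0.031], [0.6, 0.8, -0.004], [0.022, -0.022, -1.0]]
force: [1.6, -1.4, -3.4]
opening: 0.457
shift mm [-131.3  124.6   -5.4] roll -0.804 (or +-pi) J6 -74.2 t 31.2
```

```bash
python3 -m inch '[[30,0,0,-5,-0.14],[30,-20,18,-5,-0.28],[30,-45,42,-5,-0.42],[30,-70,66,-5,-0.56],[30,-95,90,-5,-0.7],[30,-120,113,-5,-0.804],[30,-131,124.5,-5,-0.804],[30,-131,124.5,-5,-0.804]]';python3 -m inch '[[30,0,0,0,0],[30,0,0,0,0]]';python3 -c "
from h import *
s=bot.read_state()
m=look('w9')
for z in(.0345,.0035,-.0275):
  for y in(.02,-.02): print('pack',z,proj(s['position']+s['tcp_rot']@[.028,y,z],m))
c,si=np.cos(np.radians(9.2)),np.sin(np.radians(9.2))
for x in(-.036,-.031):
  for y in(.028,-.028): print(proj([.6164+c*x-si*y,-.0296+si*x+c*y,.06],m))
go([.6164,-.0296,.0745],99.2)
"
```

```text
time_s: 32.0
position: [0.5983, -0.0325, 0.1337]
tcp_rot: [[-0.987, -0.161, -0.03], [-0.161, 0.987, -0.004], [0.03, 0.001, -1.0]]
force: [-0.5, 0.1, -2.3]
opening: 0.456
time_s: 32.2
position: [0.5964, -0.0323, 0.1329]
tcp_rot: [[-0.986, -0.161, -0.033], [-0.161, 0.987, -0.003], [0.033, 0.002, -0.999]]
force: [-0.6, -0.3, -2.0]
opening: 0.459
pack 0.0345 (434, 346)
pack 0.0345 (193, 346)
pack 0.0035 (453, 408)
pack 0.0035 (172, 407)
pack -0.0275 (480, 493)
pack -0.0275 (144, 493)
(450, 362)
(170, 362)
(449, 386)
(171, 386)
shift mm [-21.9  -0.5  58. ] roll 0.001 (or +-pi) J6 -112.3 t 32.25
```

View pics/w9.png

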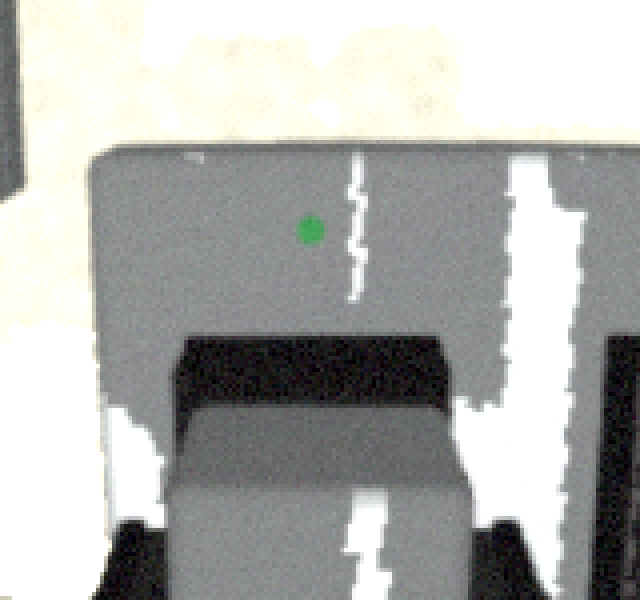

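```bash
python3 -m inch '[[30,-12,-0.6,0,0],[30,-22.5,-1,0,0],[30,-22.7,-1,10,0],[30,-23,-1,26,0],[30,-23,-1,26,0],[30,-23,-1,26,0]]';python3 -c "
from h import *
go([.6188,-.0298,.0745],99.2)"
```

```text
time_s: 32.85
position: [0.618, -0.0296, 0.1057]
tcp_rot: [[-0.986, -0.161, -0.034], [-0.161, 0.987, -0.003], [0.034, 0.002, -0.999]]
force: [0.4, 0.6, -2.1]
opening: 0.458
shift mm [-1.8 -0.4 31.1] roll 0.001 (or +-pi) J6 -111.6 t 32.85
```

```bash
python3 -m inch '[[30,-1,0,6,0],[30,-1.4,-0.3,11,0],[30,-1.5,-0.3,15,0],[30,-1.6,-0.3,19,0],[30,-1.6,-0.3,19,0]]'
```

```text
time_s: 33.35
position: [0.6185, -0.0297, 0.086]
tcp_rot: [[-0.986, -0.161, -0.036], [-0.161, 0.987, -0.003], [0.036, 0.003, -0.999]]
force: [0.6, -0.2, -2.3]
opening: 0.457
```

In the pocket without contact; lower to the plate.

```bash
python3 -m inch '[[30,-0.2,0,4,0],[30,-0.3,0,8,0],[30,-0.4,0,11,0],[30,-0.4,0,12,0],[30,-0.4,0,12,0]]'
```

```text
time_s: 33.85
position: [0.6183, -0.0296, 0.0744]
tcp_rot: [[-0.986, -0.161, -0.036], [-0.161, 0.987, -0.003], [0.036, 0.003, -0.999]]
force: [-2.4, -0.1, 2.4]
opening: 0.459
```

```bash
python3 -m inch '[[60,0,0,0,0],[87,0,0,0,0],[87,0,0,0,0],[87,0,0,0,0],[87,2,0,-40,0],[87,3,0,-90,0],[87,5,0,-140,0],[87,7,0,-190,0]]';python3 -c "
from h import *
go([.725,-.012,.186],99.2)"
```

```text
time_s: 34.65
position: [0.6179, -0.0301, 0.2662]
tcp_rot: [[-0.986, -0.161, -0.036], [-0.161, 0.987, -0.003], [0.036, 0.003, -0.999]]
force: [0.7, -0.2, 0.5]
opening: 0.986
shift mm [-111.4    0.5   76.3] roll 0.001 (or +-pi) J6 -111.9 t 34.65
```

```bash
python3 -m inch '[[87,-50,0,0,0],[87,-100,0.5,0,0],[87,-111.5,0.5,30,0],[87,-111.5,0.5,60,0],[87,-111.5,0.5,75,0],[60,-111.5,0.5,75,0],[30,-111.5,0.5,75,0],[30,-111.5,0.5,75,0]]';python3 -m inch '[[30,0,0,0,0],[30,0,0,0,0],[30,0,0,0,0],[30,0,0,0,0]]';python3 -m inch '[[30,13,0,-6,0],[30,26,0,-9.5,0],[30,39,0,-12,0],[30,52,0,-12.5,0],[30,65,0,-11.5,0],[30,78,0,-9,0],[30,90.5,0,-5,0],[30,102.5,0,0.5,0]]'
```

```text
time_s: 35.45
position: [0.7262, -0.0123, 0.1896]
tcp_rot: [[-0.987, -0.16, -0.032], [-0.16, 0.987, -0.003], [0.032, 0.002, -0.999]]
force: [0.5, 0.2, 0.6]
opening: 0.812
time_s: 35.85
position: [0.7264, -0.0117, 0.1905]
tcp_rot: [[-0.987, -0.16, -0.031], [-0.16, 0.987, -0.002], [0.031, 0.003, -1.0]]
force: [-0.3, 1.3, 3.0]
opening: 0.497
time_s: 36.65
position: [0.6298, -0.0279, 0.1942]
tcp_rot: [[-0.987, -0.16, -0.019], [-0.16, 0.987, -0.002], [0.019, 0.001, -1.0]]
force: [8.4, 2.7, -2.1]
opening: 0.499
```

```bash
python3 -m inch '[[30,12,0,6,0],[30,22.5,0,13.5,0],[30,32.5,0,22.5,0],[30,41.5,0,32,0],[30,49,0,43,0],[30,55,0,54.5,0],[30,60,0,67,0],[30,63,0,78.5,0]]';python3 -m inch '[[30,2,0,8,0],[30,4,0,14,0],[30,4,0,18,0],[30,4,0,18,0],[87,4,0,16,0],[87,4,0,16,0],[87,4,0,16,0],[87,4,0,16,0]]';python3 -m inch '[[87,0,0,-30,0],[50,0,0,-60,0],[0,0,0,-60,0],[0,0,0,-60,0],[0,0,0,-60,0],[0,0,0,-60,0],[0,0,0,-60,0],[0,0,0,-60,0]]';python3 -c "
from h import *
go([.5645,-.0384,.108],99.2)"
```

```text
time_s: 37.45
position: [0.5664, -0.0386, 0.118]
tcp_rot: [[-0.987, -0.16, -0.017], [-0.16, 0.987, -0.003], [0.017, -0.0, -1.0]]
force: [-1.6, 0.4, 7.2]
opening: 0.499
time_s: 38.25
position: [0.562, -0.0394, 0.102]
tcp_rot: [[-0.987, -0.16, -0.018], [-0.16, 0.987, -0.003], [0.018, -0.0, -1.0]]
force: [0.2, -0.4, 0.2]
opening: 0.779
time_s: 39.05
position: [0.5627, -0.0391, 0.1613]
tcp_rot: [[-0.987, -0.16, -0.019], [-0.16, 0.987, -0.003], [0.019, 0.0, -1.0]]
force: [-0.5, -0.3, -0.8]
opening: 0.407
shift mm [-3.   0.4 53.2] roll 0.000 (or +-pi) J6 -114.0 t 39.05
```

```bash
python3 -m inch '[[0,-2,0.4,5,0],[0,-2,0.4,10,0],[0,-2,0.4,15,0],[0,-2,0.4,20,0],[0,-2,0.4,25,0],[0,-2,0.4,30,0],[0,-2,0.4,36,0],[0,-2,0.4,43,0]]';python3 -m inch '[[0,0,0,2,0],[0,0,0,4,0],[0,0,0,6,0],[0,0,0,8,0],[0,0,0,10,0],[0,0,0,11,0]]'; python3 -m inch '[[0,0,0,2,0],[0,0,0,4,0],[0,0,0,5,0],[0,0,0,5,0]]'
```

```text
time_s: 39.85
position: [0.5638, -0.0386, 0.1179]
tcp_rot: [[-0.987, -0.16, -0.019], [-0.16, 0.987, -0.003], [0.019, 0.0, -1.0]]
force: [-2.2, -0.1, 7.8]
opening: 0.007
time_s: 40.45
position: [0.5629, -0.0387, 0.108]
tcp_rot: [[-0.987, -0.161, -0.02], [-0.161, 0.987, -0.003], [0.02, -0.0, -1.0]]
force: [-4.9, -0.2, 15.2]
opening: 0.01
time_s: 40.85
position: [0.563, -0.0388, 0.1075]
tcp_rot: [[-0.987, -0.161, -0.019], [-0.161, 0.987, -0.004], [0.019, -0.001, -1.0]]
force: [-8.0, 1.9, 29.2]
opening: 0.003
```

```bash
python3 -m inch '[[0,0,0,-40,0],[0,0,0,-90,0],[0,20,-45,-90,0],[0,25,-90,-90,0],[0,25,-135,-90,0],[0,25,-170,-90,0],[0,25,-170,-90,0]]';python3 - <<'E'
from h import *
c=np.cos(np.radians(-169.36));s=np.sin(np.radians(-169.36));R=np.array([[c,-s],[s,c]]);t=np.array([.5297,-.2314])
w=ray("top",240+665/4-.375,160+235/4-.375,.082); print("knob",w,R.T@(w[:2]-t))
d=np.load("pics/top0.npy");C=cloud("top",d)[190:250,340:440].reshape(-1,3);o=(C[:,:2]-t)@R
k=(C[:,2]>.072)&(abs(o[:,1]-.05)<.03)&(abs(o[:,0])<.04); print(C[k].mean(0),o[k].mean(0),o[k].min(0),o[k].max(0),C[k,2].max())
_,d=vision.capture("top");C=cloud("top",d);np.save("pics/t8.npy",d)
c,si=np.cos(np.radians(9.2)),np.sin(np.radians(9.2)); R=np.array([[c,-si],[si,c]])
Q=C[150:250,235:350].reshape(-1,3);Q=Q[Q[:,2]>.08]; own=(Q[:,:2]-[.602,.0645])@R
for i in(-1,0,1):
    s=abs(own[:,1]-.095*i)<.012; x=own[s,0];z=Q[s,2]
    print(i,[(round(float(a)+.01,2),float(np.median(z[(x>a)&(x<a+.02)]).round(4))) for a in np.arange(-.06,.07,.02) if ((x>a)&(x<a+.02)).any()])
go([.53,-.285,.12],100.6)
E
```

```text
time_s: 41.55
position: [0.5686, -0.2156, 0.1981]
tcp_rot: [[-0.988, -0.156, -0.016], [-0.156, 0.988, -0.007], [0.017, -0.005, -1.0]]
force: [0.1, 0.0, 0.2]
opening: 0.003
knob [ 0.53641072 -0.28275274  0.082     ] [0.0028863  0.05170887]
[ 0.53434858 -0.28114503  0.08565164] [0.00461614 0.04974805] [-0.00487063  0.04166072] [0.01406164 0.05742078] 0.09260666063999792
-1 [(-0.05, 0.1058), (-0.03, 0.1066), (-0.01, 0.1059), (0.01, 0.1056), (0.03, 0.1062), (0.05, 0.1072), (0.07, 0.0952)]
0 [(-0.05, 0.1107), (-0.03, 0.1094), (-0.01, 0.1084), (0.01, 0.1078), (0.03, 0.1069), (0.05, 0.1085), (0.07, 0.0952)]
1 [(-0.05, 0.1068), (-0.03, 0.1047), (-0.01, 0.1065), (0.01, 0.1054), (0.03, 0.1055), (0.05, 0.1068), (0.07, 0.0975)]
shift mm [ 47.  -65.5  78.7] roll -0.027 (or +-pi) J6 -129.4 t 41.6
```

```bash
python3 -m inch '[[0,20,-30,0,0],[0,42,-63,0,0],[0,42,-63,40,0],[0,42,-63,80,0],[0,42,-63,80,0],[0,42,-63,80,0]]';python3 -c "
from h import *
go([.536,-.282,.092],100.6);go([.559,-.278,.044],100.6)"
```

```text
time_s: 42.2
position: [0.5343, -0.2803, 0.1183]
tcp_rot: [[-0.987, -0.159, -0.02], [-0.159, 0.987, -0.003], [0.02, 0.0, -1.0]]
force: [-0.4, -1.2, -0.3]
opening: 0.006
shift mm [-1.9 -2.  26.3] roll -0.026 (or +-pi) J6 -136.4 t 42.2
shift mm [-26.2  -1.7  73.8] roll -0.026 (or +-pi) J6 -136.4 t 42.2
```

```bash
python3 -m inch '[[0,-2,-1.8,13,0],[0,-3,-1.8,24,0],[0,-9,-1.8,33,0],[0,-16,-1.8,41,0],[0,-21,-1.8,51,0],[0,-24.5,-1.8,61,0],[0,-26,-1.8,70,0],[0,-26,-1.8,74,0]]';python3 -m inch '[[0,0,0,2,0],[0,0,0,4,0],[0,0,0,4,0]]'
```

```text
time_s: 43.0
position: [0.5588, -0.278, 0.0433]
tcp_rot: [[-0.987, -0.159, -0.02], [-0.159, 0.987, -0.002], [0.02, 0.001, -1.0]]
force: [-1.3, 2.6, 23.2]
opening: 0.01
time_s: 43.3
position: [0.559, -0.2781, 0.0432]
tcp_rot: [[-0.987, -0.159, -0.019], [-0.159, 0.987, -0.003], [0.02, 0.0, -1.0]]
force: [-3.6, 3.0, 24.9]
opening: 0.004
```

```bash
python3 -m inch '[[0,0,0,-40,0],[0,0,0,-80,0],[0,20,40,-80,-0.026],[0,25,85,-80,-0.026],[0,25,125,-80,-0.026],[0,25,125,-80,-0.026],[0,25,125,-80,-0.026]]';python3 - <<'E'
from h import *
go([.5140,-.1479,.12],100.6); go([.5140,-.1479,.070],100.6)
_,d=vision.capture("top");C=cloud("top",d)[190:250,340:440].reshape(-1,3)
c=np.cos(np.radians(-169.36));s=np.sin(np.radians(-169.36));R=np.array([[c,-s],[s,c]]);o=(C[:,:2]-[.5297,-.2314])@R
k=(abs(o[:,1]-.055)<.03)&(abs(o[:,0])<.035)&(C[:,2]>.032); print(k.sum(),o[k].mean(0),C[k,2].max(),C[k,2].mean())
k=(C[:,2]>.074)&(C[:,2]<.09)&(abs(o[:,0])<.04);print("rib",k.sum(),o[k].mean(0),o[k].min(0),o[k].max(0))
E
```

```text
time_s: 44.0
position: [0.5149, -0.1576, 0.1233]
tcp_rot: [[-0.982, -0.186, -0.022], [-0.186, 0.983, -0.003], [0.022, 0.002, -1.0]]
force: [0.9, -1.0, 0.6]
opening: 0.006
shift mm [-1.   9.7  3.3] roll 0.002 (or +-pi) J6 -128.6 t 44.0
shift mm [-2.1  9.7 53.2] roll 0.002 (or +-pi) J6 -128.6 t 44.0
9 [0.03054814 0.06038503] 0.04652235020151954 0.04346813874760887
rib 3 [0.00798178 0.10589297] [-0.00168086  0.10190453] [0.01688719 0.11003009]
```

```bash
python3 -m inch '[[0,-2,10,20,0],[0,-2,10,40,0],[0,-2,10,53,0],[0,-2,10,53,0],[0,-2,0,53,0],[0,-2,-10,53,0],[0,-2,-20,53,0],[0,-2,-30,53,0]]';python3 -m inch '[[0,0,-8,0,0],[0,0,-16,0,0],[0,0,-24,0,0],[0,0,-32,0,0],[0,0,-40,0,0],[0,0,-46,0,0],[0,0,-52,0,0],[0,0,-58,0,0]]'
```

```text
time_s: 44.85
position: [0.5229, -0.1895, 0.0711]
tcp_rot: [[-0.983, -0.184, -0.019], [-0.184, 0.983, -0.004], [0.019, -0.0, -1.0]]
force: [0.3, 2.2, 1.1]
opening: 0.005
time_s: 45.65
position: [0.5335, -0.2468, 0.071]
tcp_rot: [[-0.983, -0.184, -0.019], [-0.184, 0.983, -0.003], [0.019, 0.0, -1.0]]
force: [-1.5, 2.2, 1.0]
opening: 0.003
```

```bash
python3 -m inch '[[0,0,-4,0,0],[0,0,-8,0,0],[0,0,-12,0,0],[0,0,-16,0,0],[0,0,-20,0,0],[0,0,-22,0,0]]';python3 -m inch '[[0,0,-3,0,0],[0,0,-6,0,0],[0,0,-8,0,0],[0,0,-8,0,0]]'
```

```text
time_s: 46.25
position: [0.5369, -0.2655, 0.071]
tcp_rot: [[-0.983, -0.182, -0.021], [-0.182, 0.983, 0.003], [0.02, 0.007, -1.0]]
force: [0.6, 11.4, 6.2]
opening: 0.006
time_s: 46.65
position: [0.5368, -0.2656, 0.0711]
tcp_rot: [[-0.983, -0.18, -0.026], [-0.18, 0.984, 0.017], [0.022, 0.021, -1.0]]
force: [1.3, 19.2, 10.5]
opening: 0.005
```

```bash
python3 -m inch '[[0,0,8,0,0],[0,0,8,-40,0],[0,0,8,-90,0],[0,40,8,-140,0],[0,80,20,-150,0],[0,120,60,-150,0],[0,120,100,-150,0],[0,120,150,-150,0]]';python3 -m inch '[[0,0,45,0,0],[0,0,90,0,0],[0,0,135,0,0],[0,0,180,0,0],[0,0,180,0,0]]';python3 - <<'E'
from h import *
p,d=vision.capture("top"); q,_=vision.capture("side")
a=cv2.resize(p[150:280,220:440,::-1],(770,455),interpolation=3)
cv2.imwrite("pics/f.png",cv2.convertScaleAbs(a,alpha=1.6)); cv2.imwrite("pics/fs.png",cv2.convertScaleAbs(cv2.resize(q[100:280,220:420,::-1],None,fx=3.3,fy=3.3,interpolation=3),alpha=1.6))
C=cloud("top",d)[190:250,340:440].reshape(-1,3)
c=np.cos(np.radians(-169.36));s=np.sin(np.radians(-169.36));R=np.array([[c,-s],[s,c]]);o=(C[:,:2]-[.5297,-.2314])@R
k=(C[:,2]>.074)&(C[:,2]<.09)&(abs(o[:,0])<.04);print("rib",k.sum(),o[k].mean(0)); print(bot.read_state()["position"])
E
```

```text
time_s: 47.45
position: [0.3946, -0.1426, 0.2274]
tcp_rot: [[-0.984, -0.176, -0.024], [-0.176, 0.984, 0.015], [0.021, 0.019, -1.0]]
force: [0.8, 1.1, 0.3]
opening: 0.002
time_s: 47.95
position: [0.3608, 0.0386, 0.2309]
tcp_rot: [[-0.983, -0.183, -0.024], [-0.183, 0.983, 0.016], [0.021, 0.02, -1.0]]
force: [-0.3, -0.1, 0.8]
opening: 0.007
rib 76 [-0.00192134  0.04887204]
[0.36352027 0.03494264 0.23114634]
```

View pics/f.png

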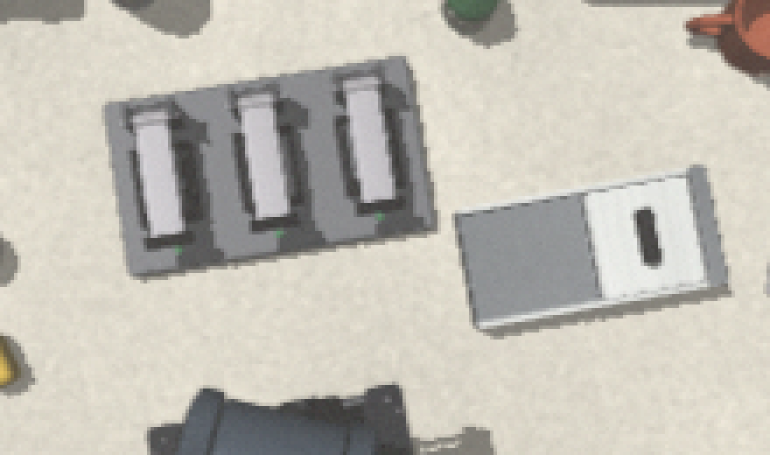

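View pics/fs.png

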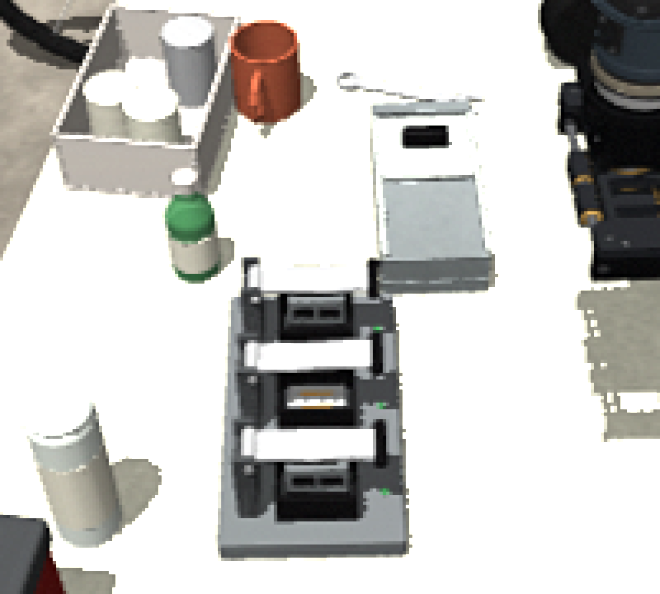

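```bash
python3 -c "
from rig import bot
print(bot.hand_in())"
```

```text
the job is handed in; nothing more can be done
None
```

I found two packs on the bench. Both are clamped home in the two outer pockets, the lever is down flat, and the hatch is closed. The job is handed in at about 48 s of the 210 s, but no verdict was given.

What the last checks showed:
- **Clamps:** both are flat in the depth data (bar tops level at about 0.106 m) and gave no further under a press of about 29 N. The side picture shows a pack under each one.
- **Lever:** the press stopped with the knob's top at 43 mm under about 25 N; the expected height when flat is 44 mm. Depth showed nothing above 47 mm in the niche.
- **Hatch:** it stopped dead against the frame under 19 N, and the last top picture shows no gap.
- **Bystanders and arm:** the bystanders visible in the last pictures look undisturbed, though I did not measure them. The arm was well clear of everything at hand-in.

Two things did not go straight through:
- **First pack:** it caught on the pocket rim on the first try, with about 17 N down, and tilted in the grip. I stood it on the bench, gripped it again and it went in cleanly.
- **Bay positions:** the right-hand pocket was about 2 mm off my first camera fit, so I corrected it from the wrist view before lowering the pack. I did not measure either pack's seated height or centring directly; both are inferred from the flat clamps and the pictures.

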